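# Load the short empty tube on the slim mandrel

## Task

Pick out the short empty tube, the shortest of the three standing white tubes, and slip its open tail down over the slim mandrel. Guide it all the way down before letting go, so that it stands upright with its tail flat on the holder's base, and leave the two taller tubes standing where they are.

Things in the scene. Friction and masses are not known exactly. Their poses are not given: they have to be found in the camera images.
- short_tube_mid (a point): Centre of the short empty tube (white, round, loose, 30 g), on its axis 42 mm above its tail; z points up to the neck. 84 mm high, standing on its open tail; straight body 38 mm across from the tail up to 67 mm, bore 34 mm across, 64 mm deep, open at the bottom; closed shoulder and 13 mm neck above. Yaw does not matter; grip it across the body at this point.
- slim_holder_seat (a point): Centre of the upper face of the slim holder's round steel base (fixed, 72 mm across), 12 mm above the table, where the tail rests; z up. Its upright grey mandrel, 24 mm thick, rises 45 mm above this point, the top 15 mm tapering to 12 mm. A like holder with a 46 mm mandrel, too wide for the tube, stands at least 120 mm away, on either side.
- alu_a_mid (a point): A taller closed white tube that stands by as it is (loose): 38 mm in diameter, 139 mm high; point on its axis 70 mm above the table.
- alu_b_mid (a point): The tallest white tube, also to be left alone (loose): 36 mm in diameter, 159 mm high; point on its axis 80 mm above the table.
Things that resemble listed ones, but are neither listed nor needed, are in the scene too. Leave any purple look-alike of the part that bears short_tube_mid alone. What is shaped like the part that bears slim_holder_seat but green is not meant.

How it is judged (in metres and radians):
On the way:
1. the short tube, still held in the fingers, has been lowered over the slim mandrel to within 15 mm of its base (z of short_tube_mid in the frame of slim_holder_seat below 0.057 m and horizontal distance between short_tube_mid and slim_holder_seat below 0.012 m and contact force between short_tube and the fingers above 0.5 N), for 0.05 s.
At the end, for the whole second after the job is handed in: The short tube stands at rest over the slim mandrel, its tail on the holder's base within 4 mm, upright within 10 degrees, its axis within 10 mm of the mandrel's; both taller tubes are within 30 mm of where they started (z of short_tube_mid in the frame of slim_holder_seat between 0.036 and 0.046 m and horizontal distance between short_tube_mid and slim_holder_seat below 0.01 m and angle between short_tube_mid's own z axis and vertical below 0.17 rad and linear speed of short_tube below 0.02 m/s and distance of each of alu_a_mid, alu_b_mid from where it was at the start of the episode below 0.03 m); the robot touches nothing.
It fails at once if a taller tube is knocked over (angle between any of alu_a_mid, alu_b_mid's own z axis and vertical above 0.6 rad).
It also fails if it takes over 40 s, if anything falls off the work surface, if the arm or the gripper's body presses on something with over 40 N, if the wrist force passes 120 N, or if a joint passes its speed limit or range.

## Robot

A 6-joint arm with a two-finger parallel gripper is mounted at the origin on a cart in front of the work surface, level with it; the furniture and walls round the work are solid. World frame = base frame: x ahead of the robot, y to its left, z up, the work surface at z = 0. Lengths are in mm, angles in rad, forces in N, time in s.
With the tool pointing down it reaches from about 350 to 775 mm from the base axis. Payload 7.3 kg.
Tool frame: the origin (TCP) lies at the very end of the fingers, on their centre line; the grasp point (between the pads) lies 19 mm behind it; z points along the fingers, y is the line along which they close (so a half turn about z gives the same grasp; the last joint's range is limited). The gripper opens to 92 mm and grips with 3 to 60 N. Pads are 19 mm wide; open, the fingers measure 130 mm over their backs; the gripper's body (75 mm by 190 mm) begins 47 mm behind the grasp point.
Start: joints at [0.997, 0.342, 1.524, -0, 1.275, -0.146], TCP at [217.795, 477.713, 226.741] pointing down, gripper open.
Joint ranges: [-2.53, 2.53], [-0.77, 2.02], [0.04, 2.7], [-1, 4.14], [0.28, 2.66], [-3.11, 3.11]. Speed limits (rad/s): [2.57, 2.57, 3.14, 3.14, 3.14, 3.14].

## Interface

Orientations are given as [roll, pitch, yaw] about the fixed x, y, z axes, in that order (R = Rz(yaw) Ry(pitch) Rx(roll)).
In Python, from plant import bot gives the robot as it stands.
- The arm moves only by the tool jog_arm, never from a script. Its argument "targets" is a list of rows, each an object with "xyz": the shift along the tool's x, y, z as a fraction of full scale, a list of three; "spin": the turn about the tool's z as a fraction of full scale. In form: [{"xyz": [x, y, z], "spin": spin}, ...]. A call has exactly 10 rows; each row shifts and turns the commanded pose from where the row before left it, along the tool's axes as they then stand; what a row does not reach is not made up. Full scale, the value 1, is 80 mm for a shift and 0.1 rad for a turn. A row lasts 1/8 s, in which the tool goes at most 62.5 mm and 10.7 degrees, less where a joint would pass 70% of its speed; a pose out of reach is approached as far as the arm can. A call with a number of a shift or a turn outside -1 to 1 is refused whole. A call with a gripper value outside its range is refused whole. "gripper" is the opening in per cent of the stroke, from 0 (shut) to 100 (fully open), set as the call begins (left out, the last holds). The fingers move at their own pace and stop on an object; the grip force is fixed at half the most. Time passes only in rows, so rows that do not move let the fingers close, or fill a call up. It gives the time, the measured TCP pose, the force, the opening and the grip force at its end, in the units of the state.
- bot.get_obs(): the state, without advancing time (a new reading comes with each control period).
- bot.capture(name): name is "scene" or "top"; returns the picture (384x512x3 uint8, blue, green, red); there is no depth.
- bot.get_calibration(name): a dict with "vfov" (degrees; the focal length in pixels is half the picture's height over the tangent of half this angle, whatever the lens; pixels are square), "cx", "cy" (the principal point, pixels), "k1" (the pictures are not rectified: a ray, as slopes to the right and down, at radius r is drawn at 1 + k1 r^2 times it, then the intrinsics apply), "eye" and "rotation" of the camera in the world. Camera axes: x right, y down, z forward; pixel columns grow to the right and rows downward; lengths in mm; the calibration is good to about 2 mm. A picture is of the moment at which its call begins. get_calibration takes no time and is no camera call.
- bot.close_job(): hands the job in; it is judged then, once.
The state is a dict: "time": time; "joint_positions": joint angles; "dq": joint speeds; "tau": joint torques, N m; "tool_pos": TCP position; "tcp_rot": TCP orientation; "contact_force": force on the tool from outside, world axes, zero at the start; "moment": the same for the moment, N m; "grip_width": finger opening in mm; "finger_force": force on a finger pad.
Only numpy, scipy, OpenCV 4.12 (cv2) and the standard library are available. Lean on these libraries where they do the work, as an engineer would, in place of code of your own. Each camera call takes 0.05 s, during which the arm holds its last target. There are 200 camera calls.

## Working session

There is one attempt and no reset: what is moved stays moved. The work goes in short steps, Python scripts to look and compute and a tool call to move; the robot and the scene stay as the last step left them, time stands still between calls to the robot, and variables do not carry over. Pictures are saved under pics/ and viewed, at most 10 in all, crops included, and the job is handed in when it is done.

Besides the shell and the picture viewer there is one more tool, called after "Call:" as name(argument=value, ...) on one line, values as JSON. jog_arm: Moves the arm, as the interface text tells. Shift numbers are shares of 80 mm and turn numbers shares of 0.1 rad, none past 1 either way. Its arguments: {"type":"object","properties":{"targets":{"type":"array","items":{"type":"object","properties":{"xyz":{"type":"array","items":{"type":"number"}},"spin":{"type":"number"}}}},"gripper":{"type":"number"}},"required":["targets"]}

```bash
mkdir -p pics
cat > h.py <<'E'
import numpy as np, cv2
from plant import bot
def cam(n):
    c=bot.get_calibration(n); f=192/np.tan(np.radians(c['vfov'])/2)
    K=np.array([[f,0,c['cx']],[0,f,c['cy']],[0,0,1.]]); return c,K,np.array([c['k1'],0,0,0,0.])
def ray(n,u,v):
    c,K,d=cam(n); p=cv2.undistortPoints(np.array([[[u,v]]],float),K,d)[0,0]
    return np.array(c['eye'],float), np.array(c['rotation']).reshape(3,3)@np.array([p[0],p[1],1])
def onz(n,u,v,z):
    e,r=ray(n,u,v); return e+r*(z-e[2])/r[2]
def proj(n,P):
    c,K,d=cam(n); R=np.array(c['rotation']).reshape(3,3)
    q=R.T@(np.array(P,float)-c['eye']); return cv2.projectPoints(q.reshape(1,1,3),np.zeros(3),np.zeros(3),K,d)[0][0,0]
E
python3 - <<'E'
from h import *
a,b=bot.capture('scene'),bot.capture('top')
cv2.imwrite('pics/scene0.png',a);cv2.imwrite('pics/top0.png',b)
for n in('scene','top'):print(bot.get_calibration(n))
o=bot.get_obs();print(o['tool_pos'],o['tcp_rot'],o['time'],o['grip_width'])
E
```

```text
{'vfov': 53.02772322645942, 'cx': 262.2236553647207, 'cy': 188.05564120349098, 'k1': 0.03845796028513342, 'eye': array([ -47.09289897, -462.56643364,  719.18858601]), 'rotation': array([-2.2796347 ,  0.02100285, -0.87053572])}
{'vfov': 48.01523992476485, 'cx': 256.63730940315173, 'cy': 189.94777050342668, 'k1': 0.018748363493759978, 'eye': array([ 361.40576669,   54.0452122 , 1078.35647278]), 'rotation': array([-2.99355568, -0.01798969, -1.58451503])}
[217.60886409 477.38856977 226.12248415] [-3.14023226e+00 -1.62592879e-04  2.71376828e+00] 0.1 91.73738750097279
```

View pics/scene0.png

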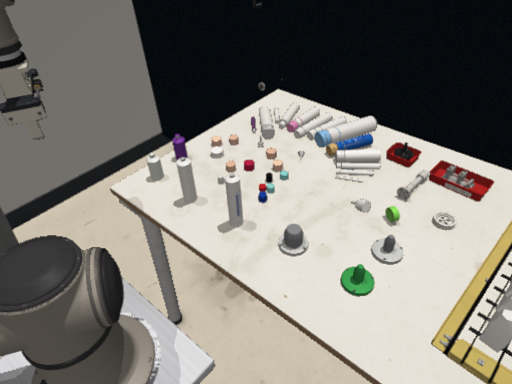

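View pics/top0.png

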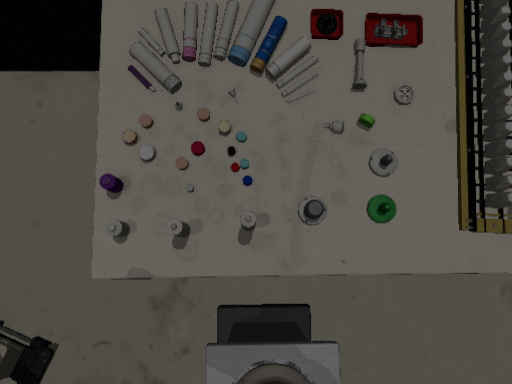

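The scene view shows three standing white tubes: (155,167), the shortest; (187,180); and (235,200), the tallest. A purple look-alike stands at (178,147). The grey holders are at (293,238), with a thick mandrel, and (388,247), with a slim one; the one at (357,279) is green. In the top view the matching points are: tubes (116,228), (178,228), (248,220); slim holder (383,162); wide (312,210); green (381,208). I take the tube at scene (155,167) and the slim grey holder at (388,247), and confirm both in a crop.

```bash
cat >> h.py <<'E'
from scipy.spatial.transform import Rotation as Ro
_g=cam
def cam(n):
    c,K,d=_g(n); c['rotation']=Ro.from_euler('xyz',c['rotation']).as_matrix(); return c,K,d
E
python3 - <<'E'
from h import *
a,b=cv2.imread('pics/scene0.png'),cv2.imread('pics/top0.png')
def crop(im,u,v,s=24):
    c=cv2.resize(im[v-s:v+s,u-s:u+s],None,fx=6,fy=6,interpolation=cv2.INTER_NEAREST)
    for k in range(0,48,8):
        cv2.putText(c,str(u-s+k),(k*6,8),0,.3,(0,0,255));cv2.putText(c,str(v-s+k),(0,k*6+6),0,.3,(255,0,0))
    return c
cv2.imwrite('pics/crop.png',np.vstack([np.hstack([crop(a,155,167),crop(a,388,247)]),np.hstack([crop(b,116,228),crop(b,383,162)])]))
for n,p,z in[('top',(116,228),84),('scene',(154,157),84),('scene',(156,178),0),('top',(383,162),12),('scene',(388,249),12),('top',(248,220),159),('top',(178,228),139),('top',(312,210),12),('top',(381,208),12)]:print(n,p,onz(n,*p,z).round(1))
E
```

```text
top (116, 228) [425.1 356.6  84. ]
scene (154, 157) [422.8 349.7  84. ]
scene (156, 178) [421.7 366.3   0. ]
top (383, 162) [ 588.3 -288.7   12. ]
scene (388, 249) [ 590.9 -292.5   12. ]
top (248, 220) [433.7  54.9 159. ]
top (178, 228) [419.8 206.7 139. ]
top (312, 210) [ 468.2 -104.4   12. ]
top (381, 208) [ 471.2 -277.    12. ]
```

View pics/crop.png

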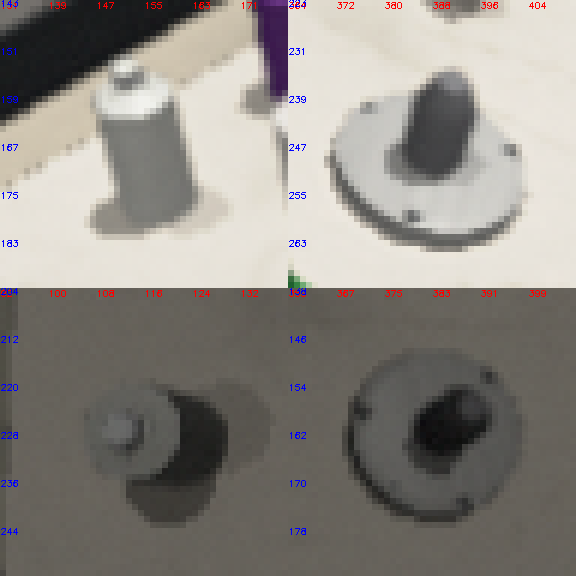

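The crop confirms the short white tube (neck top at scene (152,154), top (112,227)) and the slim tapered mandrel on its grey base (base centre at scene (387.3,250.5), top (383.8,161.8)).

Run:
```python
from h import *
for n,p,z in[('top',(111.9,227.5),84),('scene',(152,154),84),('scene',(157.3,177.5),0),('top',(383.8,161.8),12),('scene',(387.3,250.5),12),('top',(389.5,157.5),57),('scene',(391.3,236),57)]:print(n,p,onz(n,*p,z).round(1))
# plausibility: tube body mid silhouette
for h in(0,67,84):print(h,proj('scene',(421,367,h)),proj('top',(421,367,h)))
b=cv2.imread('pics/top0.png').astype(int)
print(Ro.from_euler('xyz',bot.get_obs()['tcp_rot']).as_matrix().round(3))
```

```text
top (111.9, 227.5) [426.4 365.9  84. ]
scene (152, 154) [428.4 365.9  84. ]
scene (157.3, 177.5) [425.7 365.2   0. ]
top (383.8, 161.8) [ 588.8 -290.8   12. ]
scene (387.3, 250.5) [ 585.6 -293.3   12. ]
top (389.5, 157.5) [ 589.7 -290.7   57. ]
scene (391.3, 236) [ 590.3 -291.7   57. ]
0 [155.6593642 178.0348444] [122.04258997 231.77209119]
67 [150.92015676 159.8893546 ] [113.6365171  230.28825134]
84 [149.65353827 155.05181141] [111.32290571 229.88001848]
[[-0.91   0.415 -0.001]
 [ 0.415  0.91  -0.001]
 [ 0.    -0.001 -1.   ]]
```

Call:
jog_arm(targets=[{"xyz":[-0.49,-0.03,0],"spin":0},{"xyz":[-0.49,-0.03,0],"spin":0},{"xyz":[-0.49,-0.03,0],"spin":0},{"xyz":[-0.49,-0.03,0],"spin":0},{"xyz":[-0.49,-0.03,0],"spin":0},{"xyz":[-0.49,-0.03,0],"spin":0},{"xyz":[0,0,0.35],"spin":0},{"xyz":[0,0,0.35],"spin":0},{"xyz":[0,0,0],"spin":0},{"xyz":[0,0,0],"spin":0}], gripper=100)

```text
time: 1.35
tool_pos: [426.2, 367.4, 171.6]
tcp_rot: [3.141, 0.001, 2.714]
contact_force: [0.3, 0.2, -0.3]
grip_width: 91.8
finger_force: 0.0
```

Call:
jog_arm(targets=[{"xyz":[-0.02,-0.01,0.3],"spin":0},{"xyz":[0,0,0.3],"spin":0},{"xyz":[0,0,0.3],"spin":0},{"xyz":[0,0,0.3],"spin":0},{"xyz":[0,0,0.3],"spin":0},{"xyz":[0,0,0.2],"spin":0},{"xyz":[0,0,0.12],"spin":0},{"xyz":[0,0,0],"spin":0},{"xyz":[0,0,0],"spin":0},{"xyz":[0,0,0],"spin":0}], gripper=100)

```text
time: 2.6
tool_pos: [427.4, 365.9, 25.9]
tcp_rot: [3.14, 0.001, 2.714]
contact_force: [1.1, -0.5, 0.1]
grip_width: 91.5
finger_force: 0.0
```

Call:
jog_arm(targets=[{"xyz":[0,0,0],"spin":0},{"xyz":[0,0,0],"spin":0},{"xyz":[0,0,0],"spin":0},{"xyz":[0,0,0],"spin":0},{"xyz":[0,0,0],"spin":0},{"xyz":[0,0,0],"spin":0},{"xyz":[0,0,0],"spin":0},{"xyz":[0,0,0],"spin":0},{"xyz":[0,0,0],"spin":0},{"xyz":[0,0,0],"spin":0}], gripper=30)

```text
time: 3.85
tool_pos: [427.0, 365.7, 25.2]
tcp_rot: [3.141, 0.0, 2.714]
contact_force: [-0.1, -0.6, 0.3]
grip_width: 38.5
finger_force: 30.0
```

Call:
jog_arm(targets=[{"xyz":[0,0,-0.2],"spin":0},{"xyz":[0,0,-0.5],"spin":0},{"xyz":[0,0,-0.5],"spin":0},{"xyz":[0,0,-0.5],"spin":0},{"xyz":[0,0,-0.5],"spin":0},{"xyz":[0,0,-0.3],"spin":0},{"xyz":[0,0,0],"spin":0},{"xyz":[-0.15,-0.19,0],"spin":0},{"xyz":[-0.3,-0.38,0],"spin":0},{"xyz":[-0.35,-0.44,0],"spin":0}])

```text
time: 5.1
tool_pos: [451.0, 263.4, 223.5]
tcp_rot: [-3.139, -0.002, 2.715]
contact_force: [0.5, -0.2, -0.4]
grip_width: 38.2
finger_force: 30.0
```

Call:
jog_arm(targets=[{"xyz":[-0.35,-0.44,0],"spin":0},{"xyz":[-0.35,-0.44,0],"spin":0},{"xyz":[-0.35,-0.44,0],"spin":0},{"xyz":[-0.35,-0.44,0],"spin":0},{"xyz":[-0.35,-0.44,0],"spin":0},{"xyz":[-0.35,-0.44,0],"spin":0},{"xyz":[-0.35,-0.44,0],"spin":0},{"xyz":[-0.35,-0.44,0],"spin":0},{"xyz":[-0.35,-0.44,0],"spin":0},{"xyz":[-0.35,-0.44,0],"spin":0}])

```text
time: 6.35
tool_pos: [559.1, -173.1, 223.4]
tcp_rot: [-3.141, -0.003, 2.713]
contact_force: [0.7, 0.7, -0.9]
grip_width: 38.5
finger_force: 30.0
```

Call:
jog_arm(targets=[{"xyz":[-0.35,-0.44,0],"spin":0},{"xyz":[-0.3,-0.38,0],"spin":0},{"xyz":[-0.2,-0.25,0],"spin":0},{"xyz":[-0.1,-0.16,0],"spin":0},{"xyz":[0,0,0.3],"spin":0},{"xyz":[0,0,0.3],"spin":0},{"xyz":[0,0,0.3],"spin":0},{"xyz":[0,0,0],"spin":0},{"xyz":[0,0,0],"spin":0},{"xyz":[0,0,0],"spin":0}])

```text
time: 7.6
tool_pos: [589.1, -292.2, 154.4]
tcp_rot: [-3.141, 0.002, 2.714]
contact_force: [0.4, -0.2, -0.1]
grip_width: 37.8
finger_force: 30.0
```

Run:
```python
from h import *
a=bot.capture('scene');b=bot.capture('top')
f=lambda i,u,v:cv2.resize(i[v-50:v+50,u-50:u+50],None,fx=4,fy=4)
cv2.imwrite('pics/c2.png',np.hstack([f(a,390,225),f(b,388,160)]))
p=bot.get_obs()['tool_pos'];
for q in(p[2]-25.2,p[2]+42):print(proj('scene',(p[0],p[1],q)),proj('scene',(p[0]+19,p[1],q)))
```

```text
[397.75844323 213.74938799] [401.65418158 208.99918431]
[404.62242088 190.18223049] [408.6513066  185.48531988]
```

View pics/c2.png

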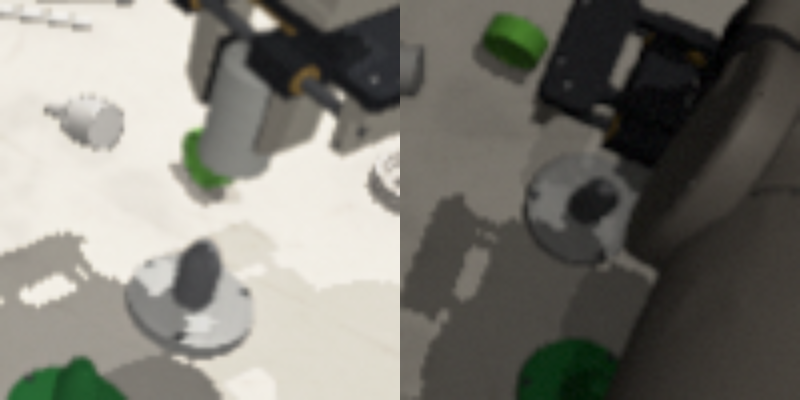

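The held tube hangs upright, tail centre near scene (399,215) against a predicted (398,214), so it lines up with the mandrel at about (389,243). I'll lower it onto the taper.

Call:
jog_arm(targets=[{"xyz":[0,0,0.25],"spin":0},{"xyz":[0,0,0.25],"spin":0},{"xyz":[0,0,0.2],"spin":0},{"xyz":[0,0,0.1],"spin":0},{"xyz":[0,0,0.1],"spin":0},{"xyz":[0,0,0.1],"spin":0},{"xyz":[0,0,0.05],"spin":0},{"xyz":[0,0,0],"spin":0},{"xyz":[0,0,0],"spin":0},{"xyz":[0,0,0],"spin":0}])

```text
time: 8.95
tool_pos: [588.9, -292.0, 69.5]
tcp_rot: [-3.142, 0.001, 2.714]
contact_force: [0.1, 0.2, -0.4]
grip_width: 38.6
finger_force: 30.0
```

Call:
jog_arm(targets=[{"xyz":[0,0,0.05],"spin":0},{"xyz":[0,0,0.05],"spin":0},{"xyz":[0,0,0.05],"spin":0},{"xyz":[0,0,0.05],"spin":0},{"xyz":[0,0,0.05],"spin":0},{"xyz":[0,0,0.05],"spin":0},{"xyz":[0,0,0.05],"spin":0},{"xyz":[0,0,0],"spin":0},{"xyz":[0,0,0],"spin":0},{"xyz":[0,0,0],"spin":0}])

```text
time: 10.2
tool_pos: [588.8, -292.0, 41.3]
tcp_rot: [3.142, 0.0, 2.714]
contact_force: [0.6, 0.3, -0.7]
grip_width: 38.3
finger_force: 30.0
```

Tail about 4 mm above the base and no contact force yet; I'll creep down.

Call:
jog_arm(targets=[{"xyz":[0,0,0.02],"spin":0},{"xyz":[0,0,0.02],"spin":0},{"xyz":[0,0,0.01],"spin":0},{"xyz":[0,0,0],"spin":0},{"xyz":[0,0,0],"spin":0},{"xyz":[0,0,0],"spin":0},{"xyz":[0,0,0],"spin":0},{"xyz":[0,0,0],"spin":0},{"xyz":[0,0,0],"spin":0},{"xyz":[0,0,0],"spin":0}])

```text
time: 11.45
tool_pos: [588.8, -291.9, 37.2]
tcp_rot: [3.141, 0.0, 2.714]
contact_force: [-0.5, 0.9, 1.0]
grip_width: 38.5
finger_force: 30.0
```

Call:
jog_arm(targets=[{"xyz":[0,0,0],"spin":0},{"xyz":[0,0,0],"spin":0},{"xyz":[0,0,0],"spin":0},{"xyz":[0,0,0],"spin":0},{"xyz":[0,0,0],"spin":0},{"xyz":[0,0,0],"spin":0},{"xyz":[0,0,0],"spin":0},{"xyz":[0,0,0],"spin":0},{"xyz":[0,0,0],"spin":0},{"xyz":[0,0,0],"spin":0}], gripper=100)

```text
time: 12.7
tool_pos: [588.7, -291.9, 37.1]
tcp_rot: [3.141, -0.0, 2.714]
contact_force: [0.4, -0.3, 1.6]
grip_width: 92.1
finger_force: 0.0
```

Call:
jog_arm(targets=[{"xyz":[0,0,-0.1],"spin":0},{"xyz":[0,0,-0.3],"spin":0},{"xyz":[0,0,-0.4],"spin":0},{"xyz":[0,0,-0.4],"spin":0},{"xyz":[0,0,-0.4],"spin":0},{"xyz":[0,0,-0.4],"spin":0},{"xyz":[0,0,-0.3],"spin":0},{"xyz":[0,0,0],"spin":0},{"xyz":[0,0,0],"spin":0},{"xyz":[0,0,0],"spin":0}])

```text
time: 13.95
tool_pos: [588.2, -291.6, 219.5]
tcp_rot: [3.141, -0.003, 2.714]
contact_force: [0.7, 0.2, 0.6]
grip_width: 91.9
finger_force: 0.0
```

Run:
```python
from h import *
a=bot.capture('scene')
cv2.imwrite('pics/c3.png',np.hstack([cv2.resize(a[175:275,340:440],None,fx=4,fy=4),cv2.resize(a[130:230,140:240],None,fx=4,fy=4)]))
for h in(12,96):print(proj('scene',(589,-291.5,h)))
```

```text
[387.22405689 249.25511691]
[394.40152205 224.31414388]
```

View pics/c3.png

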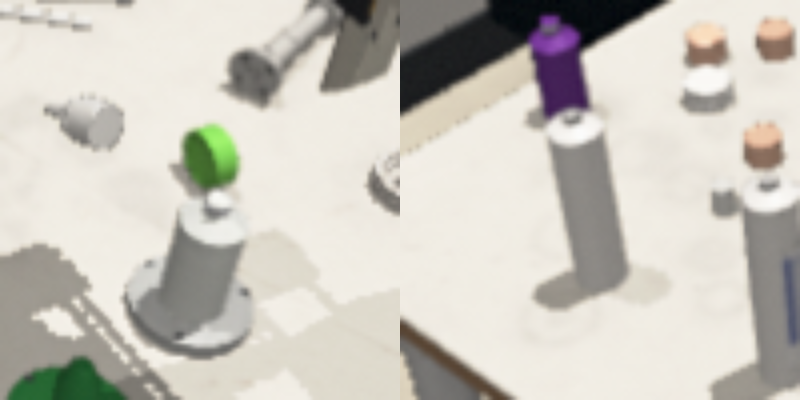

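The tube stands upright on the slim holder. Its neck top is at (394.5,224.5) against a predicted (394.4,224.3), so it is fully seated. Both tall tubes are standing and the gripper is clear.

```bash
python3 -c "
from plant import bot
print(bot.close_job())"
```

```text
the job is handed in; nothing more can be done
None
```

I handed the job in at about 14 s: the short tube stands upright over the slim mandrel with its tail on the holder's base, and both taller tubes are still standing where they were; the hand-in returned no verdict.

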